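Snap a sensor housing shut in its nest and dock it

ROBOT

A 7-joint arm with a two-finger parallel gripper is mounted at the origin on a cart in front of the work surface, level with it; the furniture and walls round the work are solid. World frame = base frame: x ahead of the robot, y to its left, z up, the work surface at z = 0. Lengths are in mm, angles in rad, forces in N, time in s.
With the tool pointing down it reaches from about 350 to 900 mm from the base axis. Payload 19.9 kg.
Tool frame: the origin (TCP) lies midway between the tips of the shut fingers; the grasp point (between the pads) lies 19 mm behind it; z points along the fingers, y is the line along which they close (so a half turn about z gives the same grasp; the last joint's range is limited). The gripper opens to 85 mm and grips with 20 to 120 N. Pads are 22 mm wide; open, the fingers measure 114 mm over their backs; the gripper's body (76 mm by 85 mm) begins 54 mm behind the grasp point. The pads swing forward as they close: fully open they stand 13 mm farther back than shut.
Start: joints at [-1.313, 0.417, -0.01, 1.614, 0.005, 1.111, -0.053], TCP at [183.973, 597.286, 191.46] pointing down, gripper open.
Joint ranges: [-2.81, 2.81], [-0.39, 2.02], [-1.27, 1.25], [0.06, 2.57], [-1.19, 4.33], [0.19, 2], [-2.82, 2.82]. Speed limits (rad/s): [1.89, 1.89, 2.39, 2.39, 3.01, 3.01, 3.01].

INTERFACE

Orientations are given as a unit quaternion [w, x, y, z].
In Python, from rig import ctrl gives the robot as it stands. Calls block until the motion is done:
- ctrl.move_pose(position, orientation): joint-space move of the TCP to a pose.
- ctrl.servo_line(position, rotation=None, feed=150, until_force=None): straight line of the TCP; rotation=None keeps the orientation; feed is the mean speed in mm/s. With until_force (N) it stops when the force on the tool has changed by that much, and returns True; else False.
- ctrl.set_joints(angles): joint-space move.
- ctrl.move_gripper(opening, newtons=None): finger opening in mm; newtons is the grip in N (None keeps the last); returns when the fingers have stopped.
- ctrl.sleep(seconds).
- ctrl.inverse_kinematics(position, orientation): joint angles nearest the present ones, or None.
- ctrl.get_obs(): the state.
- ctrl.read_camera(name): name is "side" or "top"; returns a dict with "img" (480x640x3 uint8, red, green, blue), "fx", "fy", "cx", "cy" (pixels), "R" (3x3) and "t" (3): a world point X has camera coordinates R X + t. Camera axes: x right, y down, z forward; pixel columns grow to the right and rows downward; lengths in mm; the calibration is good to about 2 mm. A picture is of the moment at which its call begins. There is no depth.
A pose or a line that the arm cannot do raises ctrl.IKError and nothing moves.
- ctrl.hand_in(): hands the job in; it is judged then, once.
The state is a dict: "clock": time; "q": joint angles; "qd": joint speeds; "effort": joint torques, N m; "position": TCP position; "tool_rot": TCP orientation; "force": force on the tool from outside, world axes, zero at the start; "moment": the same for the moment, N m; "grip_width": finger opening in mm; "gripper_force": force on a finger pad.
Only numpy, scipy, OpenCV 4.12 (cv2) and the standard library are available. Lean on these libraries where they do the work, as an engineer would, in place of code of your own. Each camera call takes 0.05 s, during which the arm holds its last target. There are 200 camera calls.

TASK

Set the open sensor housing down flat in the low-lipped closing nest and let go of it there with its cover still open. In the nest, swing the cover over and press it down until the catch snaps and holds it fully shut; then take the shut housing again and set it flat between the two tall cheeks of the test dock, either way round (there, fingers have room only at its front and back). Leave the mouse, the roll of sealing tape and the marker where they are.

Things in the scene. Friction and masses are not known exactly. Their poses are not given: they have to be found in the camera images.
- housing: loose grey plastic box, about 0.2 kg, 44 mm (x) by 60 mm (y), 33 mm high (38 with its cover shut), flat sides, open top. Origin: centre of the underside; z up. Front is -x, back +x. While open, the cover leans out behind the back, so the box can be gripped only by its ends (across y, 60 mm); shut, also across front and back (x, 44 mm). It always stands on its underside
- cover (a joint): angle of the housing's cover (plate 44 x 60 x 5 mm, hinged at the top of the back): 0 shut, about 0.2 when it only rests on the catch, pi/2 upright, 2.35 fully open, leaning back. Its stiff hinge (0.012 N m) stays where it is left; push it over from behind. About 9 N down near its front edge takes it past a spring roller catch in the front wall, which then holds it shut
- cover_hinge (a point): middle of the hinge axis, which runs along the housing's y, 18.5 mm behind the housing's centre and 34 mm above its underside; moves with the housing
- cover_press (a point): ribbed press point on the outer face of the cover, in the middle of its length, 34 mm from the hinge axis and 6.5 mm from the front edge; when shut it lies 38 mm above the housing's underside and 15.5 mm in front of its centre
- nest: fixed aluminium closing nest: plate 94 x 110 x 6 mm with four low lips 6 mm high round a pocket of 48 mm (x) by 64 mm (y), for the housing, with its 60 mm along the nest's y. Origin: centre of the underside, on the bench
- nest_seat (a point): centre of the nest's pocket floor, 6 mm above the bench, axes as the nest's; the housing's origin belongs here
- dock: fixed bright steel test dock: base 80 x 96 x 8 mm, two upright cheeks 31 mm tall and 42 mm wide (along x), 66 mm apart along its y; front and back open but for lips 4 mm high, 50 mm apart. The housing stands between the cheeks, its 60 mm along the dock's y: no room for fingers at its ends. Origin: centre of the underside
- dock_seat (a point): centre of the dock's floor between the cheeks, 8 mm above the bench, axes as the dock's; the housing's origin belongs here
- mouse: black computer mouse, 63 x 64 x 36 mm, bystander; origin at the centre of its underside
- ptfe_tape: small blue and white spool of sealing tape, 54 mm across, 14 mm high, bystander; origin at the centre of its underside
- marker: white marker pen with a red cap, 126 mm long along its y, 18 mm thick, lying, bystander; origin at the centre of its underside

How it is judged:
By the outcome, as a careful person would: the job done as asked, in the order asked, and still so for the second after the job is handed in, with the robot touching nothing.
It also fails if it takes over 61 s, if anything falls off the work surface, if the arm or the gripper's body presses on something with over 40 N, if the wrist force passes 120 N, or if a joint passes its speed limit or range.

## Working session

There is one attempt and no reset: what is moved stays moved. The work goes in short steps, each a Python script; the robot and the scene stay as the last script left them, time stands still between calls to the robot, and variables do not carry over. Pictures are saved under pics/ and viewed, at most 13 in all, crops included, and the job is handed in when it is done.

```bash
mkdir -p pics; ls; python3 - <<'E'
from rig import ctrl
import cv2,numpy as np
for n in("top","side"):
    c=ctrl.read_camera(n); cv2.imwrite(f"pics/{n}0.png",c["img"][:,:,::-1]); print(n,c["fx"],c["fy"],c["cx"],c["cy"],np.round(c["R"],3).tolist(),np.round(c["t"],1), -c["R"].T@c["t"])
o=ctrl.get_obs(); print(o["clock"],o["tool_rot"],o["grip_width"])
E
```

```text
pics
top 462.2716990979043 462.2716990979043 320.34334729866595 243.06881550891572 [[-0.023, -0.999, 0.037], [-0.996, 0.02, -0.087], [0.086, -0.039, -0.996]] [-130.   562.3  862. ] [ 482.81874992 -107.75335134  911.76031452]
side 473.032903003928 473.032903003928 312.92854286912706 236.62200120398694 [[0.939, -0.345, -0.008], [-0.163, -0.423, -0.891], [0.304, 0.838, -0.453]] [-577.4  102.3  935.6] [ 274.1829391  -939.70802797  510.82000509]
0.1 [-3.62759268e-05  1.48828929e-01  9.88862806e-01 -5.46942529e-04] 85.93198750515052
```

View pics/top0.png

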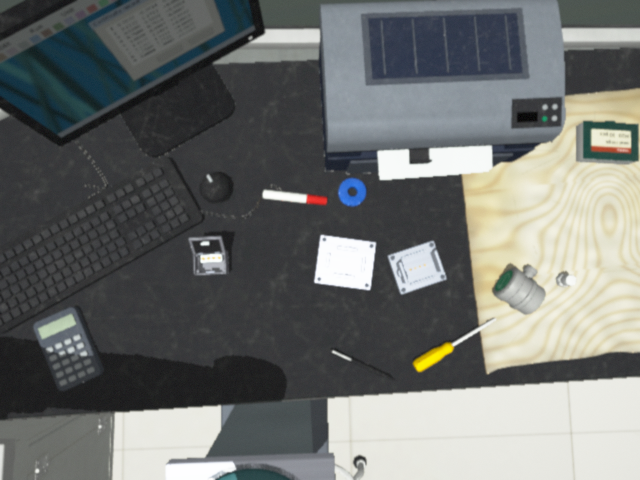

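View pics/side0.png

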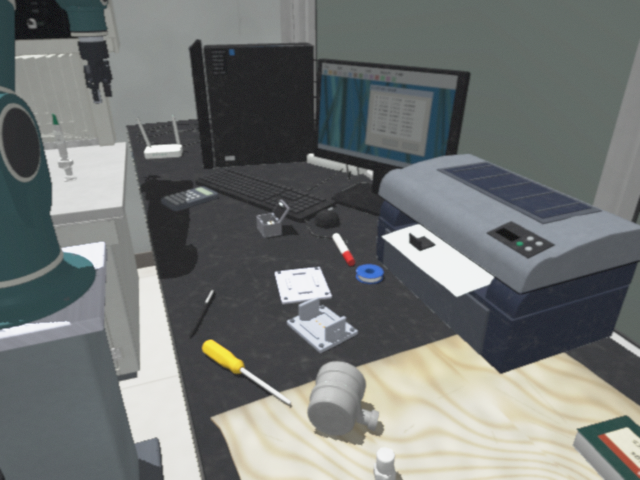

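The top view shows the housing near (209,258) with its cover leaning up towards +x, the nest at (345,262) and the dock at (417,267). The tape is at (352,192), the marker at (295,197) and the mouse at (216,186). I'll zoom in next.

```bash
python3 - <<'E'
import cv2,numpy as np
t=cv2.imread("pics/top0.png"); s=cv2.imread("pics/side0.png")
z=lambda im,x,y,w,h,k:cv2.resize(im[y:y+h,x:x+w],None,fx=k,fy=k,interpolation=cv2.INTER_CUBIC)
a=np.hstack([z(t,180,225,60,60,5),z(s,245,190,60,60,5)])   # 600x300
b=z(t,305,225,150,75,4) 
cv2.imwrite("pics/c0.png",np.vstack([a,b]))
E
```

```text
(no output)
```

View pics/c0.png

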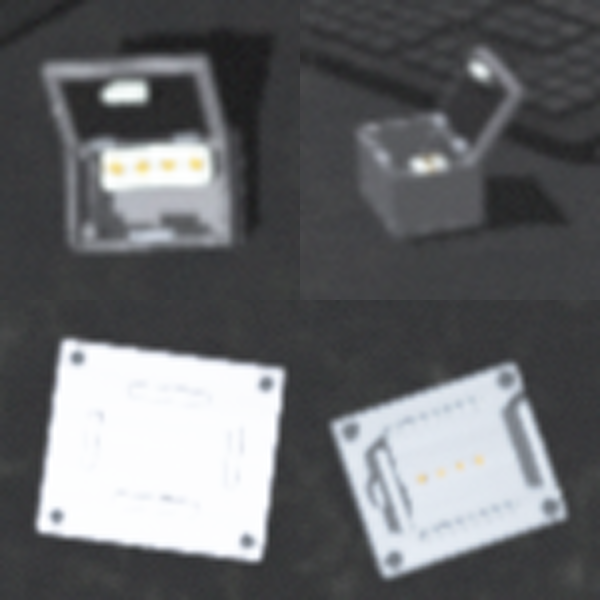

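Zoomed in, the housing's front top corners lie at about (194.4,274) and (226,273.6) in the top view. In the side view they are at (256.6,216) and (264.4,225.6). The cover is open towards +x. The nest and dock plates are clean quadrilaterals that can be masked.

```bash
cat > h.py <<'E'
import cv2,numpy as np
from rig import ctrl
from scipy.spatial.transform import Rotation as Ro
def ray(c,px):
    d=c["R"].T@np.array([(px[0]-c["cx"])/c["fx"],(px[1]-c["cy"])/c["fy"],1]); return -c["R"].T@c["t"],d/np.linalg.norm(d)
def plane(c,px,z):
    o,d=ray(c,px); return o+d*(z-o[2])/d[2]
def tri(c1,p1,c2,p2):
    o,d=ray(c1,p1);O,D=ray(c2,p2)
    s=np.linalg.lstsq(np.c_[d,-D],O-o,rcond=None)[0]; a,b=o+d*s[0],O+D*s[1]; return (a+b)/2,np.linalg.norm(a-b)
def proj(c,X):
    p=c["R"]@np.asarray(X,float)+c["t"]; return np.array([c["fx"]*p[0]/p[2]+c["cx"],c["fy"]*p[1]/p[2]+c["cy"]])
def down(yaw): # tool z down, tool y along world direction at angle yaw from +y
    q=(Ro.from_euler("z",yaw)*Ro.from_quat([0,1,0,0])).as_quat(); return np.r_[q[3],q[:3]]
E
python3 - <<'E'
from h import *
t=ctrl.read_camera("top");s=ctrl.read_camera("side")
g=cv2.cvtColor(t["img"],cv2.COLOR_RGB2GRAY)
for n,(x,y,w,h),z in(("nest",(300,225,84,75),6),("dock",(384,230,66,72),8)):
    m=(cv2.GaussianBlur(g,(3,3),0)[y:y+h,x:x+w]>125).astype(np.uint8)
    k=max(cv2.findContours(m,0,2)[0],key=cv2.contourArea)
    b=cv2.boxPoints(cv2.minAreaRect(k))+[x,y]
    P=np.array([plane(t,p,z)[:2] for p in b]); e=[P[(i+1)%4]-P[i] for i in range(4)]
    print(n,cv2.contourArea(k),P.mean(0).round(1),[(np.linalg.norm(v).round(1),np.arctan2(v[1],v[0]).round(3)) for v in e], b.round(1).tolist())
a=[plane(t,p,33) for p in((194.4,274),(226,273.6))]; print(np.round(a,1))
v=a[0]-a[1]; print(np.linalg.norm(v), np.arctan2(-v[0],v[1]))
for p,q in(((194.4,274),(256.6,216)),((226,273.6),(264.4,225.6))): print(tri(t,p,s,q))
# edge-fit of front face from side view and top view edges printed via orthogonal back corner
print(proj(t,[0,0,0]))
E
```

```text
nest 2748.5 [ 522.8 -190.6] [(np.float64(97.6), np.float64(-0.155)), (np.float64(114.1), np.float64(-1.723)), (np.float64(97.9), np.float64(2.975)), (np.float64(113.0), np.float64(1.416))] [[313.1, 282.9], [319.6, 233.7], [376.8, 241.3], [370.3, 290.6]]
dock 1956.5 [ 509.9 -332.1] [(np.float64(98.2), np.float64(-1.273)), (np.float64(82.1), np.float64(-2.861)), (np.float64(97.5), np.float64(1.863)), (np.float64(81.5), np.float64(0.289))] [[387.0, 255.0], [433.5, 239.5], [446.7, 279.1], [400.2, 294.6]]
[[505.2  96.3  33. ]
 [504.6  37.3  33. ]]
58.98401059811755 -0.009693693832988303
(array([504.79940918,  96.33333463,  33.20098402]), np.float64(0.8242996960680725))
(array([506.31461594,  36.7937824 ,  33.50941671]), np.float64(3.4915244655699187))
[250.60515803 544.62515189]
```

Measured poses:
- **Nest:** (523,-190.6), yaw about -0.155
- **Dock:** (510,-332), yaw about 0.29
- **Housing:** about (527,67), yaw near 0

Next I'll grasp the housing by its ends.

```bash
cat >> h.py <<'E'
def ori(pos,yaw):
    q=ctrl.get_obs()["q"]; best=None
    for y in(yaw,yaw+np.pi):
        j=ctrl.inverse_kinematics(list(pos),list(down(y)))
        if j is not None:
            d=np.abs(np.array(j)-q).max()
            if best is None or d<best[0]: best=(d,y)
    return list(down(best[1]))
def st(m=""):
    o=ctrl.get_obs(); print(m,round(o["clock"],2),np.round(o["position"],1),"F",np.round(o["force"],1),"w",round(o["grip_width"],1),"gf",np.round(o["gripper_force"],1))
E
python3 - <<'E'
from h import *
p=[527,67,110]; r=ori(p,0.0)
ctrl.move_pose(p,r); st("above")
t=ctrl.read_camera("top"); 
print(ctrl.servo_line([527,67,5],feed=120,until_force=8)); st("down")
ctrl.move_gripper(55,30); st("grip")
s=ctrl.read_camera("side")
ctrl.servo_line([527,67,60],feed=120); st("lift")
s2=ctrl.read_camera("side");t=ctrl.read_camera("top")
z=lambda c,x,y,w,h:cv2.resize(c["img"][y:y+h,x:x+w,::-1],None,fx=4,fy=4,interpolation=cv2.INTER_CUBIC)
cv2.imwrite("pics/g1.png",np.hstack([z(s,230,150,90,110),z(s2,230,150,90,110)]))
E
```

```text
above 2.48 [527.   67.9 110. ] F [-0.   0.4  0.9] w 85.3 gf 0.0
False
down 3.55 [527.4  67.    5.6] F [ 0.3 -0.8 -0.5] w 85.1 gf 0.0
grip 3.96 [527.1  67.1   5.2] F [ 0.8  0.1 -0.1] w 54.8 gf 0.0
lift 4.62 [526.8  67.2  59.7] F [ 0.3 -0.4 -0.3] w 55.1 gf 0.0
```

View pics/g1.png

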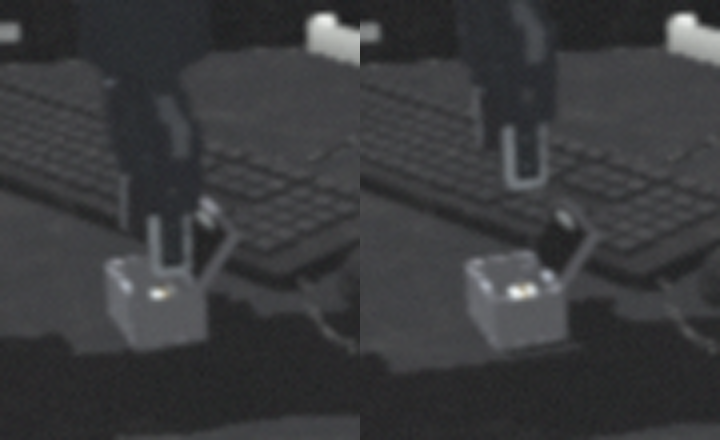

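The fingers shut to 55 mm with no contact, and the box stayed put. The near fingertip shows at side pixel (272.5,218), apparently above the box. I'll check the actual tip height.

```bash
python3 - <<'E'
from h import *
s=ctrl.read_camera("side");t=ctrl.read_camera("top");st()
for z in(0,10,20,30,40): print(z,proj(s,[527,39.6,z]).round(1),proj(s,[527,37,z]).round(1))
print(ctrl.get_obs()["tool_rot"])
print("now tip lines", [proj(s,[527,39.6,z]).round(1) for z in(60,70,80)])
z=lambda c,x,y,w,h,k:cv2.resize(c["img"][y:y+h,x:x+w,::-1],None,fx=k,fy=k,interpolation=cv2.INTER_CUBIC)
cv2.imwrite("pics/g2.png",np.hstack([z(t,150,200,110,110,4),z(s,235,150,82,110,4)]))
E
```

```text
4.82 [526.6  66.8  59.3] F [ 0.2 -0.5  0.1] w 55.1 gf 0.0
0 [272.5 236.5] [272.8 236.9]
10 [272.3 232.7] [272.6 233.2]
20 [272.1 228.9] [272.4 229.4]
30 [271.9 225.1] [272.2 225.6]
40 [271.7 221.3] [272.  221.7]
[ 2.23380977e-04  9.99999843e-01 -6.33715400e-05 -5.09369287e-04]
now tip lines [array([271.3, 213.5]), array([271.1, 209.6]), array([270.9, 205.6])]
```

View pics/g2.png

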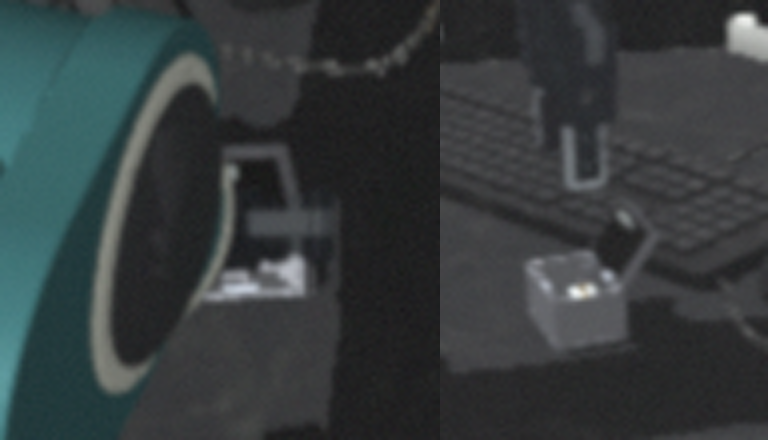

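The pale fingertip is at row 197, which puts it about 40 mm above the reported TCP. Contact agrees: the fingers closed above the 33 mm rim. I'll find the true tip height by touching the bench softly with the fingers open around the box.

```bash
python3 - <<'E'
from h import *
ctrl.move_gripper(85); st()
ctrl.servo_line([527,67,10],feed=120,until_force=6); st("mid")
c=ctrl.servo_line([527,67,-45],feed=40,until_force=6); st(c)
s=ctrl.read_camera("side")
z=lambda c,x,y,w,h,k:cv2.resize(c["img"][y:y+h,x:x+w,::-1],None,fx=k,fy=k,interpolation=cv2.INTER_CUBIC)
cv2.imwrite("pics/g3.png",z(s,220,150,110,110,4))
E
```

```text
5.22 [527.  67.  60.] F [-0.5 -0.9 -0.7] w 84.6 gf 0.0
mid 5.79 [527.2  66.7  10.2] F [-0.2 -0.7  0.9] w 85.1 gf 0.0
False 7.32 [527.1  67.1 -44.8] F [ 0.1 -0.7 -0.3] w 85.0 gf 0.0
```

View pics/g3.png

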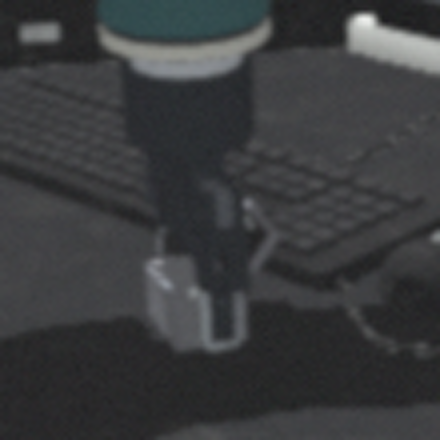

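Tip at (275.5,237), just above the bench beside the box, with the fingers straddling it correctly. I'll touch down for an exact reference and then grip.

```bash
python3 - <<'E'
from h import *
c=ctrl.servo_line([527,67,-65],feed=30,until_force=5); st(c)
if c:
    z0=ctrl.get_obs()["position"][2]
    ctrl.servo_line([527,67,z0+15],feed=60); st("up")
    ctrl.move_gripper(50,30); st("grip")
    p=ctrl.get_obs()["position"]
    ctrl.servo_line([p[0],p[1],z0+75],feed=100); st("lift")
    s=ctrl.read_camera("side")
    z=lambda c,x,y,w,h,k:cv2.resize(c["img"][y:y+h,x:x+w,::-1],None,fx=k,fy=k,interpolation=cv2.INTER_CUBIC)
    cv2.imwrite("pics/g4.png",z(s,220,150,110,110,4))
E
```

```text
True 7.77 [527.2  67.1 -52.8] F [-2.8  0.9 11.8] w 85.0 gf 6.3
up 8.17 [527.2  67.2 -37.6] F [0.8 0.  0.6] w 85.0 gf 0.0
grip 8.53 [526.9  67.2 -37.9] F [-1.1  0.6  4.3] w 59.9 gf 32.1
lift 9.28 [526.7  67.3  21.9] F [-0.2  0.3 -2.4] w 59.7 gf 32.9
```

Gripped at 59.9 mm and lifted. Now to the nest.

```bash
python3 - <<'E'
from h import *
p=[522.8,-190.6,20]
r=list((down(np.pi-0.155)))
ctrl.servo_line(p,r,feed=200); st("over")
ctrl.servo_line([p[0],p[1],-22],feed=100)
c=ctrl.servo_line([p[0],p[1],-38],feed=20,until_force=6); st(c)
s=ctrl.read_camera("side")
z=lambda c,x,y,w,h,k:cv2.resize(c["img"][y:y+h,x:x+w,::-1],None,fx=k,fy=k,interpolation=cv2.INTER_CUBIC)
cv2.imwrite("pics/n1.png",z(s,250,190,110,130,4))
E
```

```text
over 10.77 [ 522.9 -189.5   19.9] F [ 0.9  0.7 -2.4] w 59.5 gf 32.9
True 11.88 [ 522.9 -190.6  -32.1] F [ 0.9 -0.5  2.4] w 59.3 gf 33.6
```

View pics/n1.png

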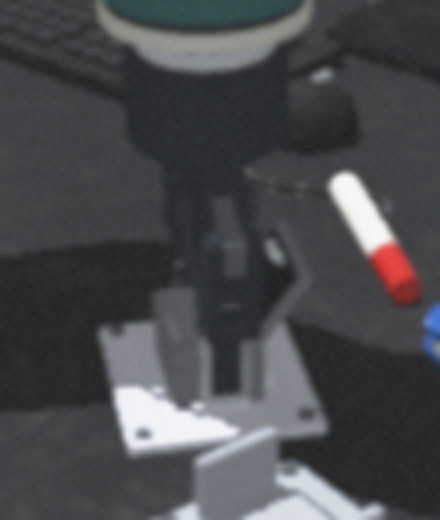

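The box seated at TCP z -32.1, where -31.7 was expected, and the picture shows it square in the nest with the cover still open. Now I'll release it, shut the fingers, go behind the cover, swing it over and look.

```bash
cat >> h.py <<'E'
O=np.array([522.9,-190.6]);Y=-0.155;U=np.array([np.cos(Y),np.sin(Y)]);D=39.5
def P(s,tz): return [*(O+s*U),tz-D]
E
python3 - <<'E'
from h import *
ctrl.move_gripper(85); st("open")
ctrl.servo_line(P(0,100),feed=200)
ctrl.move_gripper(0)
ctrl.servo_line(P(76,95),feed=200); st("behind")
print(ctrl.servo_line(P(76,58),feed=120,until_force=8))
c=ctrl.servo_line(P(10,58),feed=60,until_force=6); st(c)
s=ctrl.read_camera("side");t=ctrl.read_camera("top")
z=lambda c,x,y,w,h,k:cv2.resize(c["img"][y:y+h,x:x+w,::-1],None,fx=k,fy=k,interpolation=cv2.INTER_CUBIC)
cv2.imwrite("pics/n2.png",z(s,250,190,110,130,4))
E
```

```text
open 12.32 [ 522.4 -190.3  -32.4] F [-0.4 -0.6 -0.4] w 85.0 gf 0.0
behind 14.23 [ 597.7 -202.6   55.1] F [-0.4 -0.6  0.3] w -0.4 gf 0.0
False
False 15.94 [ 533.  -192.2   18.4] F [ 0.5  0.7 -0.6] w -0.1 gf 0.0
```

View pics/n2.png

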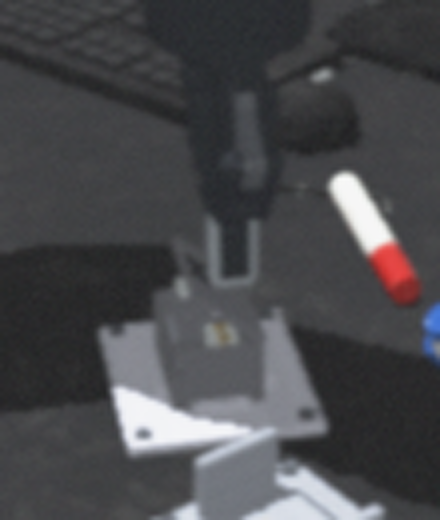

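The box is seated. The cover, seen at crop (180,265) left of the finger, now leans forward past upright. I'll push it further, then press from above.

```bash
python3 - <<'E'
from h import *
print(ctrl.servo_line(P(-6,60),feed=60,until_force=6)); st("fwd")
ctrl.servo_line(P(-2,92),feed=150)
ctrl.servo_line(P(-14,88),feed=150)
c=ctrl.servo_line(P(-14.5,44),feed=50,until_force=4); st(c)
c=ctrl.servo_line(P(-14.5,36),feed=12,until_force=25); st(c)
ctrl.servo_line(P(-14.5,110),feed=150); st("up")
ctrl.move_gripper(85)
ctrl.servo_line(P(60,110),feed=200)
s=ctrl.read_camera("side");t=ctrl.read_camera("top")
z=lambda c,x,y,w,h,k:cv2.resize(c["img"][y:y+h,x:x+w,::-1],None,fx=k,fy=k,interpolation=cv2.INTER_CUBIC)
cv2.imwrite("pics/n3.png",np.hstack([z(s,260,210,90,130,4),z(t,300,215,90,130,4)]))
E
```

```text
False
fwd 16.46 [ 516.8 -189.5   20.7] F [ 0.2 -0.1  0.5] w 0.4 gf 0.0
True 17.78 [ 507.8 -188.2   10.5] F [ 0.2 -0.8  2.5] w -0.2 gf 0.8
True 18.54 [ 508.5 -188.2    3.7] F [-6.4  4.7 23.4] w 0.0 gf 11.5
up 19.14 [ 508.4 -187.9   69.8] F [-0.5 -0.3  0.3] w 0.3 gf 0.0
```

View pics/n3.png

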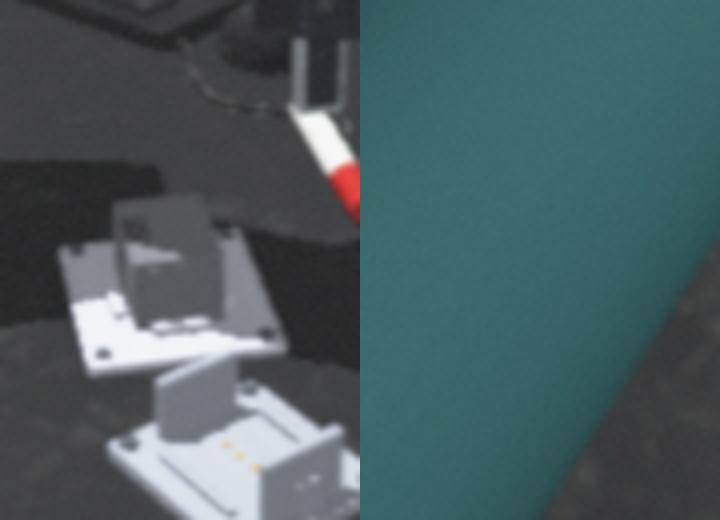

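The press gave contact at z 10.5, then bottomed 6.8 mm lower at 3.7 with 23 N, and the cover shows flat on the box, so the catch has snapped. Now I'll regrip across front and back and move to the dock. The dock centre also agrees with the contact dots.

```bash
python3 - <<'E'
from h import *
p=[*O,75]; r=ori(p,Y+np.pi/2); ctrl.move_pose(p,r); st("over")
ctrl.servo_line([*O,0],feed=150)
print(ctrl.servo_line([*O,-27],feed=60,until_force=6)); st("low")
ctrl.move_gripper(35,30); st("grip")
q=ctrl.get_obs()["position"]
ctrl.servo_line([*O,50],feed=120); st("lift")
d=[509.9,-332.1,50]; r=ori(d,0.29+np.pi/2)
ctrl.servo_line(d,r,feed=120); st("dock")
ctrl.servo_line([*d[:2],-12],feed=100)
c=ctrl.servo_line([*d[:2],-32],feed=20,until_force=6); st(c)
s=ctrl.read_camera("side")
z=lambda c,x,y,w,h,k:cv2.resize(c["img"][y:y+h,x:x+w,::-1],None,fx=k,fy=k,interpolation=cv2.INTER_CUBIC)
cv2.imwrite("pics/d1.png",z(s,260,230,120,130,4))
E
```

```text
over 21.78 [ 522.9 -190.5   75. ] F [0.1 0.6 0.3] w 85.1 gf 0.0
False
low 23.03 [ 522.8 -190.7  -27.1] F [ 0.  -0.3  1.1] w 84.6 gf 0.0
grip 23.48 [ 523.  -190.6  -26.8] F [-0.7  1.6  6.4] w 43.7 gf 31.4
lift 24.27 [ 522.7 -190.2   49.4] F [-0.5  0.4 -2.6] w 44.0 gf 30.9
dock 25.61 [ 510.  -331.4   49.8] F [ 0.6  0.2 -2.6] w 43.7 gf 30.9
True 27.05 [ 509.9 -332.1  -25. ] F [-1.1  1.1  6.3] w 43.5 gf 32.3
```

View pics/d1.png

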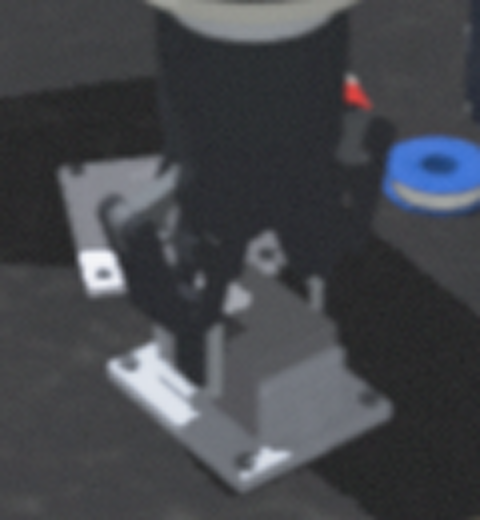

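The housing stopped at TCP z -25.0, exactly the expected seated height, and it stands between the cheeks. Release, back off and check from both views.

```bash
python3 - <<'E'
from h import *
ctrl.move_gripper(85); st("open")
ctrl.servo_line([509.9,-332.1,80],feed=150)
ctrl.set_joints([-1.313,0.417,-0.01,1.614,0.005,1.111,-0.053]); st("home")
s=ctrl.read_camera("side");t=ctrl.read_camera("top")
z=lambda c,x,y,w,h,k:cv2.resize(c["img"][y:y+h,x:x+w,::-1],None,fx=k,fy=k,interpolation=cv2.INTER_CUBIC)
cv2.imwrite("pics/d2.png",np.hstack([z(s,275,250,90,110,4),z(t,375,210,90,110,4)]))
E
```

```text
open 27.59 [ 509.6 -331.7  -25.4] F [-0.2  0.1  0.1] w 84.8 gf 0.0
home 31.89 [185.2 596.6 191.4] F [-0.5 -0.1  0.1] w 85.2 gf 0.0
```

View pics/d2.png

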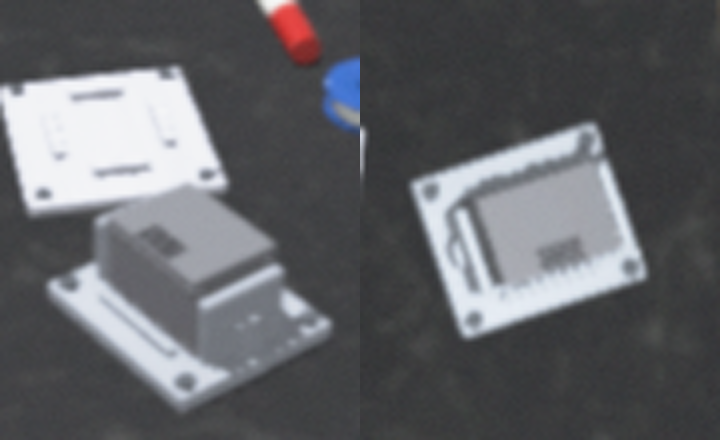

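Both views show the shut housing flat and centred between the cheeks, around (550,225) in the right-hand crop. The cover is flush, and the marker and tape are where they were.

```bash
python3 -c "
from rig import ctrl
print(ctrl.hand_in())"
```

```text
the job is handed in; nothing more can be done
None
```

The job is handed in at about 32 s on the robot's clock: the housing's cover was snapped shut in the nest, and it now sits flat between the dock's cheeks with the arm clear and the mouse, tape and marker untouched.

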